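# Start the tube feeder from its control box

### The arm

A 6-joint arm with a two-finger parallel gripper is mounted at the origin on a cart in front of the work surface, level with it; the furniture and walls round the work are solid. World frame = base frame: x ahead of the robot, y to its left, z up, the work surface at z = 0. Lengths are in m, angles in rad, forces in N, time in s.
With the tool pointing down it reaches from about 0.325 to 0.775 m from the base axis. Payload 9.3 kg.
Tool frame: the origin (TCP) lies midway between the tips of the shut fingers; the grasp point (between the pads) lies 19 mm behind it; y points along the fingers, z is the direction in which the jaws open and shut, and the axes are right-handed (so a half turn about y gives the same grasp; the last joint's range is limited). The gripper opens to 85 mm and grips with 20 to 120 N. Pads are 22 mm wide; open, the fingers measure 114 mm over their backs; the gripper's body (76 mm by 85 mm) begins 54 mm behind the grasp point. The pads swing forward as they close: fully open they stand 13 mm farther back than shut.
Start: joints at [-1.315, 0.259, 0.021, 1.334, 0, 1.418], TCP at [0.219, -0.505, 0.231] pointing down, gripper open.
Joint ranges: [-3.04, 3.04], [-0.91, 1.82], [-1.04, 1.36], [-1.92, 1.95], [-1.52, 1.45], [-3.14, 3.14]. Speed limits (rad/s): [2.22, 2.22, 2.79, 3.14, 3.14, 3.14].

### API

Orientations are given as a unit quaternion [x, y, z, w].
In Python, from cell import * gives the robot as it stands. The module is installed in compiled form; this text tells all that it offers.
- The arm moves only by the tool play_rows, never from a script. Its argument "deltas" is a list of rows, each a list of 5 numbers: the shift along the tool's x, y, z in units of 25 mm (1.0 is 25 mm), then the turn about the tool's y in units of 6 degrees (1.0 is 6 degrees), then the finger opening in mm, from 0 to 85.4. A call has 1 to 12 rows; each row shifts and turns the commanded pose from where the row before left it, along the tool's axes as they then stand; what a row does not reach is not made up. A row lasts 1/8 s, in which the tool goes at most 62.5 mm and 10.7 degrees, less where a joint would pass 70% of its speed; a pose out of reach is approached as far as the arm can. A call with a number of a shift or a turn outside -1 to 1 is refused whole. A call with a gripper value outside its range is refused whole. The fingers move at their own pace and stop on an object; "grip_force" is the grip in N (left out, the last holds). Time passes only in rows, so rows that do not move let the fingers close. It gives the time, the measured TCP pose, the force and the opening at its end, in the units of the state.
- read_state(): the state, without advancing time (a new reading comes with each control period).
- snapshot(name): name is "side" or "top"; returns a dict with "frame" (420x560x3 uint8, blue, green, red), "fovy" (degrees; the focal length in pixels is half the picture's height over the tangent of half this angle, whatever the lens; pixels are square), "cx", "cy" (the principal point, pixels), "k1" (the pictures are not rectified: a ray, as slopes to the right and down, at radius r is drawn at 1 + k1 r^2 times it, then the intrinsics apply), "rvec" (rotation vector, rad) and "tvec" (3), from world to camera coordinates, as OpenCV has them. Camera axes: x right, y down, z forward; pixel columns grow to the right and rows downward; lengths in m; the calibration is good to about 2 mm. A picture is of the moment at which its call begins. There is no depth.
- hand_in(): hands the job in, once; it reports no verdict.
The state is a dict: "t": time; "joint_pos": joint angles; "joint_vel": joint speeds; "tau": joint torques, N m; "position": TCP position; "orientation": TCP orientation; "wrist_force": force on the tool from outside, world axes, zero at the start; "wrist_torque": the same for the moment, N m; "width": finger opening in m.
Only numpy, scipy, OpenCV 4.12 (cv2) and the standard library are available. Lean on these libraries where they do the work, as an engineer would, in place of code of your own. Each camera call takes 0.05 s, during which the arm holds its last target.

### The job

Start the tube feeder from the grey control box, with the closed fingertips: first push the raised end of the rocker switch (the one with the white bars) fully down, then push the blue latch fully in, so that both stay in, and last press the green hold-to-run button fully down and keep it down; finish while still holding it down. Never press the red stop button, keep to this order, and do not shift, grasp or lift the loose things standing around.

Things in the scene. Friction and masses are not known exactly. Their poses are not given: they have to be found in the camera images.
- control_box: grey control box fixed to the table, 96 (x) x 250 (y) x 52 mm tall; origin at the centre of its underside, x across its depth, away from the front face with the small blank display, y along its length. On its flat top four controls stand in one row along y, 58 mm apart, all in line with the box's middle, in an order that changes: a rocker switch, a blue mushroom latch, a green button, a red button
- rocker_on_end (a point): the place to push on the rocker's 'on' end: on the top face of the paddle, in its middle across, 21 mm beyond the rocker's pivot towards the box's +x (far) side, next to two short white bars. The paddle is 58 mm long (along the box's x) and 32 mm wide, black on a white base. Off, this end stands up, the point about 34 mm above the box top; on, it lies about 26 mm above the box top. The point turns with the paddle
- rocker (a joint): tip of the rocker in rad: 0 off (far end with the white bars up), 0.4 fully on (that end down, at its stop). Starts between 0 and 0.05. Needs about 2.5 N pushed down at its on end (5 N near the middle), and stays where it is left
- blue_top (a point): blue mushroom latch, head 36 mm across, on a steel collar 44 mm across; centre of the top face; z is up, 32 mm above the box top when out
- blue (a joint): travel of the blue latch downward in m: 0 out, 0.010 fully in at its stop. Starts between 0 and 0.002. Needs about 4 N, has no spring and stays where it is left
- green_top (a point): green hold-to-run button, 32 mm across, in a black housing 48 mm across and 12 mm tall; centre of the top face; z is up, 24 mm above the box top when up
- green (a joint): travel of the green button downward in m: 0 up, 0.008 fully down at its stop; a spring (1.5 N at the start, 5 N fully down) brings it up again when let go
- green_base: black round housing of the green button, with the button; origin at the centre of its underside on the box top
- red_top (a point): red stop button, 32 mm across, like the green one (not to be pressed); centre of the top face; z is up, 24 mm above the box top
- red (a joint): travel of the red button downward in m: 0 up, 0.008 fully down; sprung like the green one
- lot_stamp: lot stamp standing upright, wooden block with a black knob, 27 x 52 x 70 tall, beside the box's left (+y) end; loose, a bystander; sizes in mm, origin at the centre of its underside
- weight_0: small brass check weight, 22 wide, 26 tall, beside the box's right (-y) end; loose, a bystander; sizes in mm, origin at the centre of its underside
- tube_rack: pale block 66 x 66 x 36 with orange tubes standing in it, 102 tall in all, left on the table; loose, a bystander; sizes in mm, origin at the centre of its underside
- label_roll: white roll of blank labels lying flat, 68 across, 32 tall, left on the table; loose, a bystander; sizes in mm, origin at the centre of its underside
- tape_1: roll of brown packing tape lying flat, 96 across, 48 tall, right on the table; loose, a bystander; sizes in mm, origin at the centre of its underside
- pen_1: blue and white pen lying on the table at the right, 135 long along its y, 16 tall; loose, a bystander; sizes in mm, origin at the centre of its underside
- tube_6: capped orange tube lying on the table at the left, 98 long along its y, 20 thick; loose, a bystander; sizes in mm, origin at the centre of its underside

How it is judged:
By the outcome, as a careful person would: the job done as asked, in the order asked, and still so for the second after the job is handed in, while the arm keeps its last pose, push and grip.
It also fails if it takes over 40 s, if anything falls off the work surface, if the arm or the gripper's body presses on something with over 40 N, if the wrist force passes 120 N, or if a joint passes its speed limit or range.

## Working session

There is one attempt and no reset: what is moved stays moved. The work goes in short steps, Python scripts to look and compute and a tool call to move; the robot and the scene stay as the last step left them, time stands still between calls to the robot, and variables do not carry over. Pictures are saved under pics/ and viewed, and the job is handed in when it is done.

Besides the shell and the picture viewer there is one more tool, called after "Call:" as a command line: name --pt "numbers of a row" for each row, then --argument value for the rest. play_rows: Moves the arm, as the interface text tells. Its arguments: {"type":"object","properties":{"deltas":{"type":"array"},"grip_force":{"type":"number"}},"required":["deltas"]}

```bash
mkdir -p pics
cat > h.py <<'E'
import numpy as np, cv2
from cell import *
def cam(s):
    f=s["frame"].shape[0]/2/np.tan(np.radians(s["fovy"])/2)
    K=np.array([[f,0,s["cx"]],[0,f,s["cy"]],[0,0,1.]]); D=np.array([s["k1"],0,0,0,0.])
    R=cv2.Rodrigues(np.array(s["rvec"],float))[0]; t=np.array(s["tvec"],float).reshape(3)
    return K,D,R,t
def ray(s,px):
    K,D,R,t=cam(s); p=cv2.undistortPoints(np.array([[px]],float),K,D)[0,0]
    return -R.T@t, R.T@np.array([p[0],p[1],1.])
def onz(s,px,z):
    o,d=ray(s,px); return o+d*(z-o[2])/d[2]
def proj(s,P):
    K,D,R,t=cam(s); return cv2.projectPoints(np.array(P,float).reshape(-1,3),cv2.Rodrigues(R)[0],t,K,D)[0][:,0]
E
python3 - <<'E'
from h import *
for n in("side","top"):
    s=snapshot(n); cv2.imwrite(f"pics/{n}0.png",s["frame"]); K,D,R,t=cam(s); print(n,K[0,0],s["k1"],-R.T@t)
    np.save(n+"0.npy",s,allow_pickle=True)
print(read_state())
E
```

```text
side 520.6307661611689 -0.1691269861590756 [0.44290203 1.18903103 0.80919395]
top 529.8549427215014 -0.2105243168805934 [ 0.32299207 -0.05063764  1.63277387]
{'t': 0.1, 'joint_pos': array([-1.31459170e+00,  2.59141013e-01,  2.08360489e-02,  1.33372067e+00,
       -7.11001871e-06,  1.41822047e+00]), 'joint_vel': array([ 0.00052718, -0.00352067,  0.00437507, -0.00170173,  0.00163415,
       -0.00083005]), 'tau': array([ 5.60510176e-03, -5.56696951e+01,  3.45067835e+01,  1.16509764e-02,
       -1.16367623e-04,  7.67305664e-06]), 'position': array([ 0.21855909, -0.50442638,  0.23072322]), 'orientation': array([-0.14354655,  0.69282209, -0.69195426,  0.14349651]), 'wrist_force': array([-0.40676453, -0.36810737,  0.55987457]), 'wrist_torque': array([ 0.02021084, -0.00588703, -0.01755396]), 'width': 0.08546622701807709}
```

View pics/side0.png

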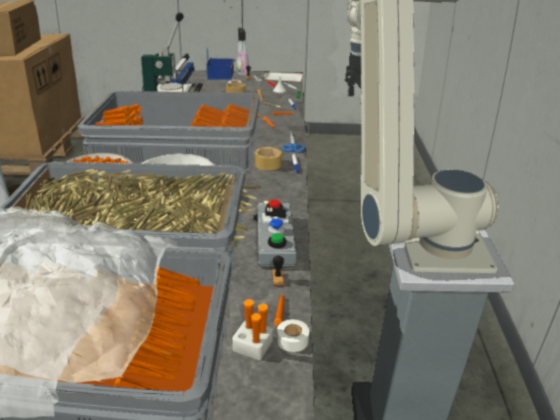

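View pics/top0.png

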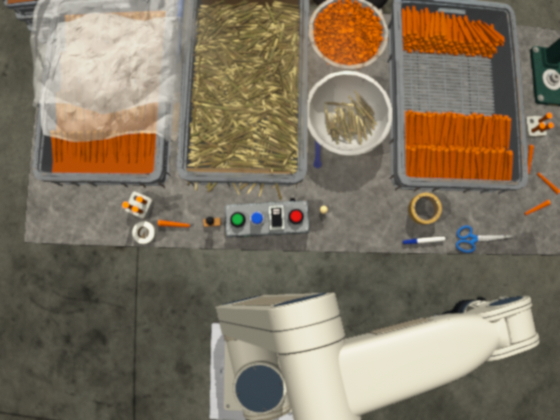

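The order from +y (left in the top view) is green (237,219), blue (257,218), rocker (277,217), red (296,216). Next I'll measure them.

Run:
```python
from h import *
S={n:np.load(n+"0.npy",allow_pickle=True).item() for n in("side","top")}
cv2.imwrite("pics/topz.png",cv2.resize(S["top"]["frame"][185:250,195:335],None,fx=5.7,fy=5.7,interpolation=cv2.INTER_CUBIC))
cv2.imwrite("pics/sidez.png",cv2.resize(S["side"]["frame"][190:300,235:325],None,fx=5.4,fy=5.4,interpolation=cv2.INTER_CUBIC))
roi={"top":(200,235,225,310),"side":(190,260,250,300)}
H={"green":.052+.024,"blue":.052+.032,"red":.052+.024}
for n,s in S.items():
    hsv=cv2.cvtColor(s["frame"],cv2.COLOR_BGR2HSV); r0,r1,c0,c1=roi[n]
    for c,(lo,hi) in dict(green=(50,85),blue=(100,125),red=(172,180)).items():
        m=cv2.inRange(hsv,(lo,140,70),(hi,255,255)); 
        if c=="red": m|=cv2.inRange(hsv,(0,140,70),(4,255,255))
        M=np.zeros_like(m); M[r0:r1,c0:c1]=m[r0:r1,c0:c1]
        k,l,st,ce=cv2.connectedComponentsWithStats(M); i=1+np.argmax(st[1:,4])
        print(n,c,st[i],ce[i].round(2),onz(s,ce[i],H[c]-.004).round(4))
```

```text
side green [271 234  13   9  96] [276.72 238.09] [0.4656 0.0874 0.072 ]
side blue [270 219  12  10  87] [275.75 222.93] [0.4703 0.0278 0.08  ]
side red [269 200  12   9  82] [274.27 203.46] [ 0.4783 -0.0883  0.072 ]
top green [232 213  11  12 105] [236.96 218.75] [0.4662 0.0831 0.072 ]
top blue [252 213  10  11  90] [256.51 217.72] [0.4699 0.0248 0.08  ]
top red [290 210  12  13 122] [295.68 215.73] [ 0.4794 -0.0906  0.072 ]
```

View pics/topz.png

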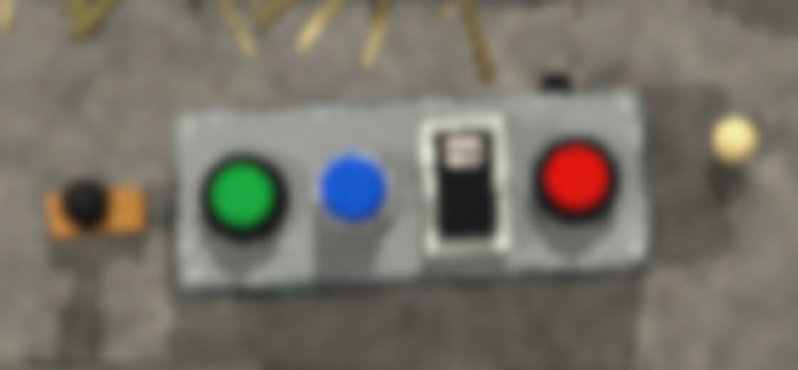

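View pics/sidez.png

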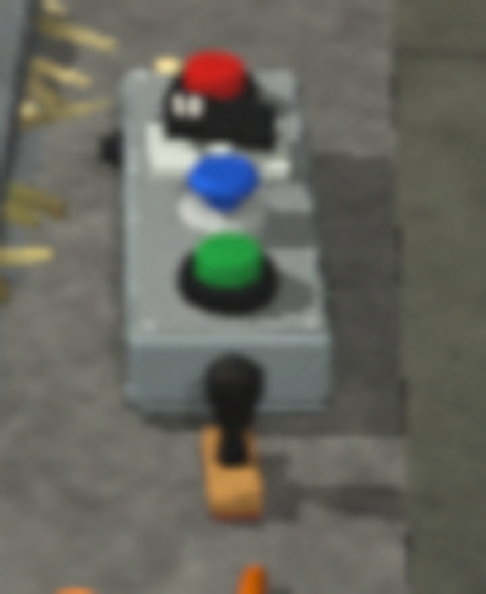

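Run:
```python
from h import *
from scipy.spatial.transform import Rotation as Ro
S={n:np.load(n+"0.npy",allow_pickle=True).item() for n in("side","top")}
st=read_state(); R=Ro.from_quat(st["orientation"]).as_matrix(); print(R.round(3))
t=S["top"]; 
print("bars",onz(t,(463/5.7+195-.4,150/5.7+185-.4),.085), onz(S["side"],(187/5.4+235-.4,103/5.4+190-.4),.085))
for z in(0,.1,.2): print("bin rim",onz(t,(245,180),z))
yaw=.076; ex=np.array([np.cos(yaw),np.sin(yaw),0]);ey=np.array([-np.sin(yaw),np.cos(yaw),0])
b=np.array([.470,.0262,0]); piv=b-.058*ey; on=piv+.0215*ex; print(on)
for n,s in S.items(): print(n,proj(s,[on+[0,0,.086]]))
for p in (on,b,np.array([.466,.0845,0])):
    d=p+[0,0,.15]-st["position"]; print((R.T@d/.025).round(2))
```

```text
[[-0.918 -0.     0.397]
 [-0.397  0.001 -0.918]
 [-0.    -1.    -0.001]]
bars [ 0.4908659  -0.03164318  0.085     ] [ 0.49041698 -0.03641154  0.085     ]
bin rim [0.59493468 0.06816092 0.        ]
bin rim [0.57827942 0.06088505 0.1       ]
bin rim [0.56162417 0.05360917 0.2       ]
[ 0.4958417  -0.03000015  0.        ]
side [[267.13837036 209.48848903]]
top [[275.30808116 209.18224963]]
[-17.72   3.25 -13.  ]
[-17.67   3.25 -15.47]
[-18.45   3.25 -17.68]
```

Call:
play_rows --pt "0 0 0 0.8 0" --pt "0 0 0 0.8 0" --pt "0 0 0 0.8 0" --pt "0 0 0 0.77 0" --grip_force 40

```text
t: 0.6
position: [0.2186, -0.5045, 0.2309]
orientation: [-0.026, 0.707, -0.706, 0.026]
wrist_force: [-0.1, 0.3, 0.0]
width: 0.0122
```

```bash
cat > d.py <<'E'
from h import *
from scipy.spatial.transform import Rotation as Ro
yaw=.076; ex=np.array([np.cos(yaw),np.sin(yaw),0]);ey=np.array([-np.sin(yaw),np.cos(yaw),0])
b=np.array([.470,.0262,0]); g=b+.0583*ey; piv=b-.058*ey; on=piv+.023*ex
def show():
    st=read_state(); R=Ro.from_quat(st["orientation"]).as_matrix(); print(R.round(3).tolist(),st["position"].round(4),st["wrist_force"].round(2),st["width"],st["t"],st["joint_pos"].round(2))
    for n,p,z in(("rock",on,.086),("blue",b,.084),("green",g,.076)): print(n,p.round(4),(R.T@(p+[0,0,z]-st["position"])/.025).round(3))
E
python3 - <<'E'
from d import *
show()
t=np.load("top0.npy",allow_pickle=True).item(); print(piv, onz(t,(466/5.7+195-.4,183/5.7+185-.4),.06))
E
```

```text
[[-0.997, -0.0, 0.074], [-0.074, 0.001, -0.997], [0.0, -1.0, -0.001]] [ 0.2186 -0.5045  0.2309] [-0.11  0.27  0.02] 0.012217804559708155 0.6 [-1.31  0.26  0.02  1.33 -0.    1.75]
rock [ 0.4973 -0.0299  0.    ] [-12.527   5.809 -18.102]
blue [0.47   0.0262 0.    ] [-11.603   5.891 -20.42 ]
green [0.4656 0.0843 0.    ] [-11.598   6.212 -22.752]
[ 0.47440376 -0.03163258  0.        ] [ 0.4762519  -0.03333998  0.06      ]
```

Call:
play_rows --pt "0 0 0 -1 0" --pt "0 0 0 -1 0" --pt "0 0 0 -1 0" --pt "0 0 0 -1 0" --pt "0 0 0 -1 0" --pt "0 0 0 -1 0" --pt "0 0 0 -1 0" --pt "0 0 0 -1 0" --pt "0 0 0 -1 0" --pt "0 0 0 -1 0"

```text
t: 1.85
position: [0.2186, -0.5045, 0.2309]
orientation: [-0.378, 0.598, -0.597, 0.378]
wrist_force: [0.5, -0.8, -0.3]
width: 0.0
```

Call:
play_rows --pt "0 0 0 -1 0" --pt "0 0 0 -1 0" --pt "0 0 0 -1 0" --pt "0 0 0 -1 0" --pt "0 0 0 -1 0" --pt "0 0 0 -1 0" --pt "0 0 0 -1 0" --pt "0 0 0 -1 0" --pt "0 0 0 -1 0" --pt "0 0 0 -1 0"

```text
t: 3.1
position: [0.2186, -0.5045, 0.2309]
orientation: [-0.626, 0.329, -0.328, 0.626]
wrist_force: [-0.0, -0.4, 0.1]
width: -0.0003
```

Call:
play_rows --pt "0 0 0 -1 0" --pt "0 0 0 -1 0" --pt "0 0 0 -1 0" --pt "0 0 0 -1 0" --pt "0 0 0 -1 0" --pt "0 0 0 -1 0" --pt "0 0 0 -1 0" --pt "0 0 0 -1 0" --pt "0 0 0 -1 0" --pt "0 0 0 -1 0"

```text
t: 4.35
position: [0.2186, -0.5045, 0.2309]
orientation: [-0.706, -0.028, 0.028, 0.707]
wrist_force: [-0.4, 0.7, -0.5]
width: -0.0001
```

```bash
python3 -c "from d import *;show()"
```

```text
[[0.997, -0.0, -0.08], [0.08, 0.001, 0.997], [-0.0, -1.0, 0.001]] [ 0.2186 -0.5045  0.2309] [-0.43  0.66 -0.46] -0.0001318422922166702 4.35 [-1.31  0.26  0.02  1.33 -0.   -1.39]
rock [ 0.4973 -0.0299  0.    ] [12.639  5.808 18.025]
blue [0.47   0.0262 0.    ] [11.729  5.89  20.349]
green [0.4656 0.0843 0.    ] [11.739  6.212 22.68 ]
```

Call:
play_rows --pt "0.63 0.2 0.9 0 0" --pt "0.63 0.2 0.9 0 0" --pt "0.63 0.2 0.9 0 0" --pt "0.63 0.2 0.9 0 0" --pt "0.63 0.2 0.9 0 0" --pt "0.63 0.2 0.9 0 0" --pt "0.63 0.2 0.9 0 0" --pt "0.63 0.2 0.9 0 0" --pt "0.63 0.2 0.9 0 0" --pt "0.63 0.2 0.9 0 0"

```text
t: 5.6
position: [0.3586, -0.2673, 0.1809]
orientation: [-0.706, -0.027, 0.027, 0.707]
wrist_force: [-0.1, 0.1, -0.4]
width: 0.0
```

Call:
play_rows --pt "0.63 0.2 0.9 0 0" --pt "0.63 0.2 0.9 0 0" --pt "0.63 0.2 0.9 0 0" --pt "0.63 0.2 0.9 0 0" --pt "0.63 0.2 0.9 0 0" --pt "0.63 0.2 0.9 0 0" --pt "0.63 0.2 0.9 0 0" --pt "0.63 0.2 0.9 0 0" --pt "0.63 0.2 0.9 0 0" --pt "0.63 0.2 0.9 0 0" --pt "0 0 0 0 0"

```text
t: 6.98
position: [0.4983, -0.0306, 0.1306]
orientation: [-0.706, -0.028, 0.028, 0.707]
wrist_force: [-0.4, -0.1, 0.2]
width: 0.0001
```

Run:
```python
from d import *
show()
a=snapshot("side")["frame"][150:290,200:330];b_=snapshot("top")["frame"][170:310,200:330]
cv2.imwrite("pics/v1.png",cv2.resize(np.hstack([a,b_]),None,fx=3,fy=3,interpolation=cv2.INTER_CUBIC))
```

```text
[[0.997, -0.001, -0.079], [0.079, 0.0, 0.997], [-0.001, -1.0, 0.001]] [ 0.4983 -0.0306  0.1306] [-0.39 -0.1   0.24] 0.0001342906692928894 6.975 [-0.23  0.23 -0.29  1.06  0.   -0.31]
rock [ 0.4973 -0.0299  0.    ] [-0.034  1.782  0.029]
blue [0.47   0.0262 0.    ] [-0.947  1.865  2.352]
green [0.4656 0.0843 0.    ] [-0.939  2.186  4.683]
```

View pics/v1.png

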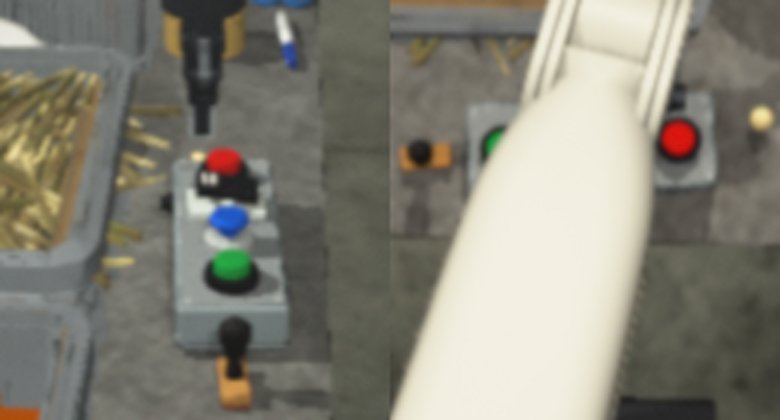

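The side view shows the closed fingertips (203,130) above the white-barred end (208,178). I'll descend now.

Call:
play_rows --pt "0 0.5 0 0 0" --pt "0 0.5 0 0 0" --pt "0 0.4 0 0 0" --pt "0 0.2 0 0 0" --pt "0 0 0 0 0"

```text
t: 7.7
position: [0.498, -0.0319, 0.0909]
orientation: [-0.707, -0.027, 0.027, 0.707]
wrist_force: [0.2, -0.4, 0.9]
width: -0.0001
```

Call:
play_rows --pt "0 0.12 0 0 0" --pt "0 0.12 0 0 0" --pt "0 0 0 0 0"

```text
t: 8.07
position: [0.4985, -0.0319, 0.0854]
orientation: [0.707, 0.027, -0.027, -0.707]
wrist_force: [-0.4, 0.5, 0.8]
width: 0.0
```

Call:
play_rows --pt "0 0.06 0 0 0" --pt "0 0.06 0 0 0" --pt "0 0 0 0 0"

```text
t: 8.45
position: [0.4982, -0.0319, 0.0823]
orientation: [0.707, 0.027, -0.027, -0.707]
wrist_force: [1.6, -0.3, 2.2]
width: -0.0002
```

Call:
play_rows --pt "0 0.06 0 0 0" --pt "0 0.06 0 0 0" --pt "0 0 0 0 0"

```text
t: 8.82
position: [0.4992, -0.0319, 0.0797]
orientation: [0.707, 0.028, -0.026, -0.707]
wrist_force: [5.1, 0.7, 4.5]
width: -0.0001
```

Call:
play_rows --pt "0 0.06 0 0 0" --pt "0 0 0 0 0"

```text
t: 9.07
position: [0.4996, -0.0319, 0.0786]
orientation: [0.707, 0.028, -0.026, -0.707]
wrist_force: [6.1, 1.9, 6.6]
width: -0.0002
```

Call:
play_rows --pt "0 0.06 0 0 0" --pt "0 0.06 0 0 0" --pt "0 0 0 0 0"

```text
t: 9.45
position: [0.5, -0.0319, 0.0778]
orientation: [0.707, 0.029, -0.025, -0.706]
wrist_force: [-1.2, 2.5, 32.2]
width: 0.0003
```

Run:
```python
from d import *
show()
a=snapshot("side")["frame"][160:260,220:320]
cv2.imwrite("pics/v2.png",cv2.resize(a,None,fx=6,fy=6,interpolation=cv2.INTER_CUBIC))
```

```text
[[0.997, 0.006, -0.077], [0.077, -0.001, 0.997], [0.006, -1.0, -0.001]] [ 0.5    -0.0319  0.0778] [-1.2   2.5  32.16] 0.0002763902945706091 9.45 [-0.23  0.27 -0.38  0.92  0.   -0.31]
rock [ 0.4973 -0.0299  0.    ] [-0.096 -0.329  0.087]
blue [0.47   0.0262 0.    ] [-1.014 -0.257  2.408]
green [0.4656 0.0843 0.    ] [-1.013  0.061  4.74 ]
```

View pics/v2.png

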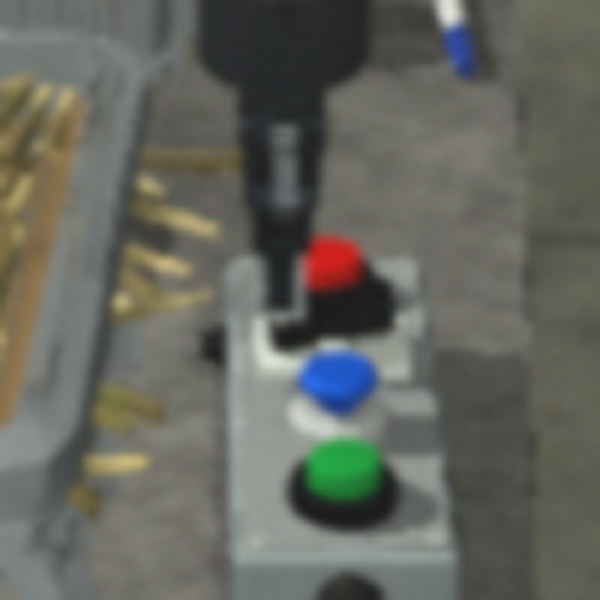

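The force jumped to 32 N, so the paddle is at its stop and lies with its far end down. I'll lift straight up and check.

Call:
play_rows --pt "0 -0.2 0 0 0" --pt "0 -0.5 0 0 0" --pt "0 -0.7 0 0 0" --pt "0 -0.5 0 0 0" --pt "-0.3 0 0.7 0 0" --pt "-0.3 0 0.7 0 0" --pt "-0.3 0 0.7 0 0" --pt "0 0 0.2 0 0" --pt "0 0 0 0 0"

```text
t: 10.62
position: [0.4714, 0.0243, 0.1223]
orientation: [0.707, 0.028, -0.027, -0.707]
wrist_force: [0.6, -0.1, 0.1]
width: 0.0003
```

Run:
```python
from d import *
show()
a=snapshot("side")["frame"][160:260,220:320]
cv2.imwrite("pics/v3.png",cv2.resize(a,None,fx=6,fy=6,interpolation=cv2.INTER_CUBIC))
```

```text
[[0.997, 0.0, -0.078], [0.078, -0.0, 0.997], [0.0, -1.0, -0.0]] [0.4714 0.0243 0.1223] [ 0.63 -0.13  0.06] 0.00026121759496762264 10.625 [-0.13  0.19 -0.36  1.02 -0.   -0.2 ]
rock [ 0.4973 -0.0299  0.    ] [ 0.866  1.453 -2.241]
blue [0.47   0.0262 0.    ] [-0.05   1.533  0.081]
green [0.4656 0.0843 0.    ] [-0.045  1.852  2.413]
```

View pics/v3.png

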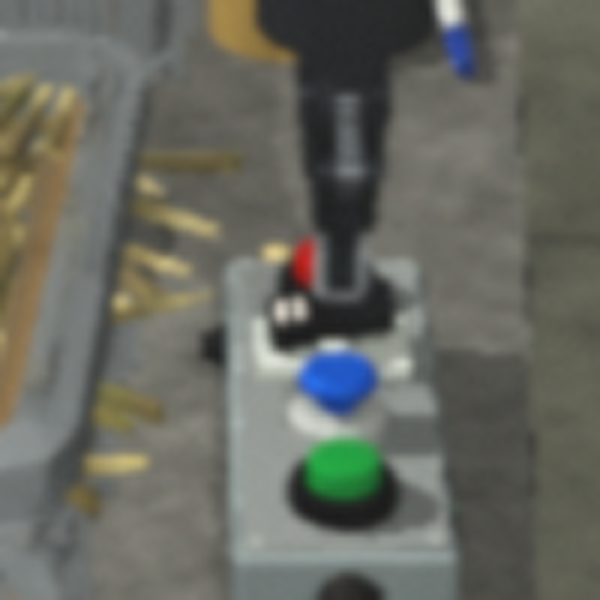

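The white bars dropped about 2.6 px (from row 209.1 to 211.7), about the 8 mm expected, so the rocker is on and stays on. Next is the blue latch.

Call:
play_rows --pt "-0.05 0.5 0.08 0 0" --pt "0 0.5 0 0 0" --pt "0 0.4 0 0 0" --pt "0 0.1 0 0 0" --pt "0 0.1 0 0 0" --pt "0 0 0 0 0"

```text
t: 11.42
position: [0.4701, 0.0256, 0.0824]
orientation: [0.707, 0.027, -0.027, -0.707]
wrist_force: [0.5, 0.2, 0.2]
width: 0.0001
```

Call:
play_rows --pt "0 0.1 0 0 0" --pt "0 0.08 0 0 0" --pt "0 0.06 0 0 0" --pt "0 0 0 0 0"

```text
t: 11.92
position: [0.4702, 0.0256, 0.0763]
orientation: [0.707, 0.027, -0.027, -0.707]
wrist_force: [1.5, 0.1, 1.5]
width: -0.0002
```

Call:
play_rows --pt "0 0.06 0 0 0" --pt "0 0 0 0 0"

```text
t: 12.18
position: [0.4701, 0.0256, 0.0747]
orientation: [0.707, 0.027, -0.027, -0.707]
wrist_force: [2.3, -0.5, 1.6]
width: 0.0
```

Call:
play_rows --pt "0 0.06 0 0 0" --pt "0 0 0 0 0"

```text
t: 12.42
position: [0.4701, 0.0257, 0.0739]
orientation: [0.707, 0.028, -0.027, -0.707]
wrist_force: [-2.0, 1.1, 12.2]
width: -0.0001
```

Call:
play_rows --pt "0 0.05 0 0 0" --pt "0 0 0 0 0"

```text
t: 12.68
position: [0.4702, 0.0256, 0.0738]
orientation: [0.707, 0.028, -0.026, -0.706]
wrist_force: [-6.3, -0.6, 26.4]
width: -0.0003
```

The blue latch is at its stop: 26 N, with the tip at 0.0738 m and no further travel. On to green.

Call:
play_rows --pt "0 -0.2 0 0 0" --pt "0 -0.5 0 0 0" --pt "0 -0.7 0 0 0" --pt "0 -0.4 0 0 0" --pt "0 0 0.8 0 0" --pt "0 0 0.8 0 0" --pt "0 0 0.7 0 0" --pt "0 0 0 0 0"

```text
t: 13.68
position: [0.4652, 0.0839, 0.117]
orientation: [-0.707, -0.028, 0.028, 0.707]
wrist_force: [-0.3, 0.6, 0.1]
width: -0.0003
```

Run:
```python
from d import *
show()
a=snapshot("side")["frame"][160:260,220:320]
cv2.imwrite("pics/v4.png",cv2.resize(a,None,fx=6,fy=6,interpolation=cv2.INTER_CUBIC))
```

```text
[[0.997, -0.0, -0.079], [0.079, 0.0, 0.997], [-0.0, -1.0, 0.0]] [0.4652 0.0839 0.117 ] [-0.27  0.6   0.07] -0.00025827093043107556 13.675 [ 0.    0.19 -0.37  1.01  0.   -0.08]
rock [ 0.4973 -0.0299  0.    ] [ 0.923  1.238 -4.639]
blue [0.47   0.0262 0.    ] [ 0.009  1.319 -2.316]
green [0.4656 0.0843 0.    ] [0.015 1.639 0.016]
```

View pics/v4.png

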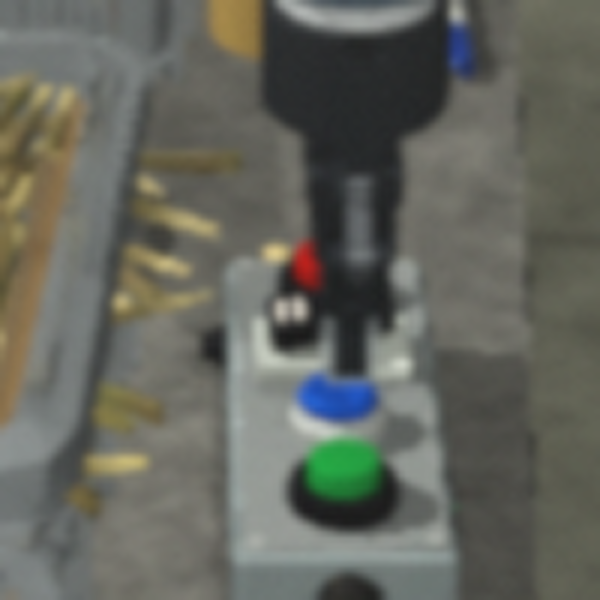

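The blue head sits low on its collar (338,398) and the rocker is still on (bars at 290,310). Now I press green.

Call:
play_rows --pt "0 0.5 0 0 0" --pt "0 0.5 0 0 0" --pt "0 0.4 0 0 0" --pt "0 0.2 0 0 0" --pt "0 0.1 0 0 0" --pt "0 0.1 0 0 0" --pt "0 0 0 0 0"

```text
t: 14.6
position: [0.4655, 0.0829, 0.0722]
orientation: [0.707, 0.027, -0.027, -0.707]
wrist_force: [-1.8, -1.1, 2.9]
width: 0.0
```

Call:
play_rows --pt "0 0.08 0 0 0" --pt "0 0.08 0 0 0" --pt "0 0 0 0 0"

```text
t: 14.98
position: [0.4656, 0.083, 0.0681]
orientation: [0.707, 0.027, -0.027, -0.707]
wrist_force: [-1.4, -0.7, 4.3]
width: -0.0004
```

Call:
play_rows --pt "0 0.05 0 0 0" --pt "0 0 0 0 0"

```text
t: 15.22
position: [0.4657, 0.083, 0.0678]
orientation: [0.707, 0.028, -0.027, -0.706]
wrist_force: [-6.2, -1.6, 17.2]
width: -0.0
```

Call:
play_rows --pt "0 0.01 0 0 0" --pt "0 0 0 0 0" --pt "0 0 0 0 0" --pt "0 0 0 0 0" --pt "0 0 0 0 0"

```text
t: 15.85
position: [0.4657, 0.083, 0.0678]
orientation: [0.707, 0.028, -0.027, -0.707]
wrist_force: [-6.4, -0.9, 21.0]
width: 0.0
```

Run:
```python
from d import *
a=snapshot("side")["frame"][160:300,220:340]
cv2.imwrite("pics/v5.png",cv2.resize(a,None,fx=4.2,fy=4.2,interpolation=cv2.INTER_CUBIC))
show()
```

```text
[[0.997, 0.002, -0.077], [0.077, -0.0, 0.997], [0.002, -1.0, -0.0]] [0.4657 0.083  0.0678] [-7.04 -1.56 20.96] 0.0002780804365356162 15.9 [-0.    0.24 -0.45  0.88 -0.   -0.08]
rock [ 0.4973 -0.0299  0.    ] [ 0.916 -0.725 -4.599]
blue [0.47   0.0262 0.    ] [-2.000e-03 -6.470e-01 -2.278e+00]
green [0.4656 0.0843 0.    ] [-0.001 -0.328  0.054]
```

View pics/v5.png

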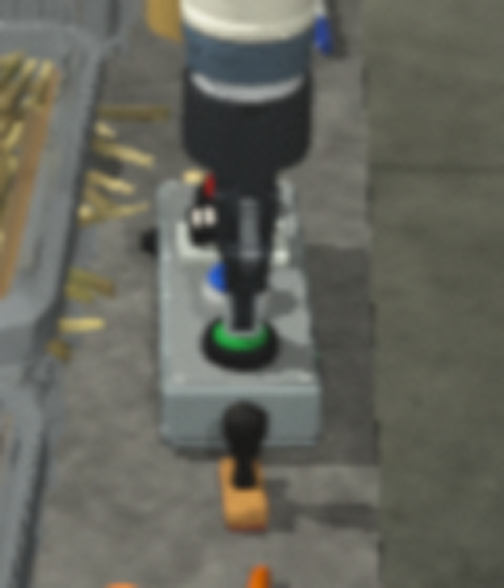

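The green button is down in its housing (240,340) with a steady 21 N on it. The stamp is undisturbed, so I'm handing in.

```bash
python3 -c "
from cell import *
print(hand_in())"
```

```text
the job is handed in; nothing more can be done
None
```

I started the feeder in the order asked and handed the job in at about 16 s with the green button still held down.

| Step | Force at the stop | Check |
|---|---|---|
| Rocker's raised end | 32 N | After I lifted off, the white bars stayed about 2.6 px lower in the side view, close to the 8 mm drop expected. |
| Blue latch | 26 N | Fingertip at z = 0.0738 m, against 0.074 expected. It was still down after I lifted off. |
| Green button | 21 N, steady | Fingertip at z = 0.0678 m, against 0.068 expected. The last picture shows it sunk in its housing. |

- **Red button and loose things:** the arm never went to the red button, and it is still visible in the last picture. The lot stamp looks unmoved there; I did not re-check the other loose items, but the arm did not work near them.
- **Disagreements:**
    - The two cameras differed by 2–4 mm in y on the controls, so I used the average.
    - At the rocker's stop the fingertip read about 1.5 mm lower than I estimated for where it touched the paddle.
    - A sideways force of 6–7 N appeared during the rocker, blue and green presses.

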